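# Shut the tile feeder and hold its sprung follower rod at the mark

## Robot

A 7-joint arm with a two-finger parallel gripper is mounted at the origin on the work surface. World frame = base frame: x ahead of the robot, y to its left, z up, the work surface at z = 0. Lengths are in m, angles in rad, forces in N, time in s.
With the tool pointing down it reaches from about 0.4 to 0.9 m from the base axis. Payload 5.6 kg.
Tool frame: the origin (TCP) lies midway between the tips of the shut fingers; the grasp point (between the pads) lies 19 mm behind it; y points along the fingers, z is the direction in which the jaws open and shut, and the axes are right-handed (so a half turn about y gives the same grasp; the last joint's range is limited). The gripper opens to 92 mm and grips with 3 to 60 N. Pads are 20 mm wide; open, the fingers measure 128 mm over their backs; the gripper's body (75 mm by 189 mm) begins 69 mm behind the grasp point.
Start: joints at [-1.316, 0.468, -0.012, 1.603, 0.006, 1.071, -0.056], TCP at [0.191, 0.621, 0.215] pointing down, gripper open.
Joint ranges: [-2.53, 2.53], [-0.31, 2.02], [-1.57, 1.55], [0.28, 2.44], [-1.29, 4.43], [0.15, 1.84], [-2.92, 2.92]. Speed limits (rad/s): [2.57, 2.57, 3.14, 3.14, 3.14, 3.14, 3.14].

## Interface

Orientations are given as a 3x3 rotation matrix whose columns are the frame's x, y, z axes.
In Python, from station import env, effector, solver, viewer, workorder, search_frame, tip_of gives the robot as it stands. Calls block until the motion is done:
- env.reach(position, orientation): joint-space move of the TCP to a pose.
- env.movel(position, frame=None, rate=0.15): straight line of the TCP; frame=None keeps the orientation; rate is the mean speed in m/s.
- env.goto_joints(angles): joint-space move.
- effector.release() and effector.grasp(squeeze=None): open the fingers fully, or close them until they stop; squeeze is the grip in N (None keeps the last).
- env.pause(seconds).
- solver.inverse_kinematics(position, orientation): joint angles nearest the present ones, or None.
- env.sense(): the state.
- viewer.read_camera(name): name is "side" or "top"; returns (picture, depth): 480x640x3 uint8, red, green, blue; 480x640 float32, m along the optical axis (not along the pixel's ray), 0 where there is no reading.
- viewer.camera_info(name): a dict with "intrinsics" (3x3 intrinsics, pixels), "dist_coeffs" ([k1, k2, p1, p2, k3] as OpenCV has them; the pictures are not rectified), "eye" and "rotation" of the camera in the world. Camera axes: x right, y up, looking along -z (the intrinsics and any distortion apply to the point x, -y, -z); pixel columns grow to the right and rows downward; lengths in m; the calibration is good to about 2 mm. A picture is of the moment at which its call begins. camera_info takes no time and is no camera call.
A pose or a line that the arm cannot do raises env.PlanningError and nothing moves.
- workorder.finish_job(): hands the job in, once; it reports no verdict.
Trained networks look in the newest picture that a camera, given by its name, has taken for a name from the list of things; names that differ only in an ending like _2 or _b are one class to them, and where a whole thing is asked for, a point or a joint stands for the part that bears it (a point fixed in the world has none). Each returns a list of dicts, best first, with "score" (0 to 1); they miss things now and then, are a little off and sometimes report something else, mostly with a low value. They report only what shows in the picture. A call takes as long as a camera call.
- search_frame(camera, name): "at" ([x, y, z] in m, in world coordinates, good to about 4 mm: the middle of the surface that is visible of it).
- tip_of(camera, name): "at" ([x, y, z] in m, in world coordinates, good to about 4 mm: a listed point, or the origin of a listed thing).
The state is a dict: "t": time; "joint_positions": joint angles; "joint_velocities": joint speeds; "tau": joint torques, N m; "ee_pos": TCP position; "tcp_rot": TCP orientation; "wrist_force": force on the tool from outside, world axes, zero at the start; "moment": the same for the moment, N m; "gripper_width": finger opening in m.
Only numpy, scipy, OpenCV 4.12 (cv2) and the standard library are available. Lean on these libraries where they do the work, as an engineer would, in place of code of your own. Each camera call takes 0.05 s, during which the arm holds its last target.

## Task

On the tile feeder, slide the flat cover fully shut over the tile compartment so the tiles cannot jump out, then take the follower rod by its paddle and draw it out against its spring until its pointer stands right over the marker clip on the rule. Finish while holding the rod there with the gripper: do not let go, it would spring back. Do not shift the marker clip, and leave the other things on the table where they are.

Things in the scene. Friction and masses are not known exactly. Their poses are not given: they have to be found in the camera images.
- feeder: Aluminium bench tile feeder, fixed; its yaw varies. Origin on the table under the housing; +y = the way the rod is pulled out, +x = the side of the rule (away from the robot). Housing 90 (x) x 235 (y -125 to 110) x 60 high, guide lips along its long sides to 68. Open-topped compartment at y -5 to 110; solid deck at y below -5, where the open cover parks.
- sleeve (a point): Mouth of the dark sleeve (24 diameter) at the feeder's +y end, from which the rod comes out: feeder y = 135, 35 above the table. Below the rod a grey foot plate, 10 high and 100 wide (feeder x -40 to 60, y 105 to 295), carries the rule: a steel strip along feeder x = 45, its top 16 above the table.
- cover (a joint): Flat off-white plastic cover, 79 (x) x 120 (y) x 6, sliding along feeder y on top of the housing; its upper face is 66 above the table. Value in m: 0 = fully shut over the compartment, at its stop; it grows as the cover opens towards feeder -y, to 0.105. To shut it, move it towards feeder +y. It stays where it is left; friction about 1.5 N.
- cover_grip (a point): Middle of the top edge of the upright rib on the cover, 97 above the table. The rib is 50 long (feeder x), 14 thick (feeder y), 31 high above the cover's face. Axes parallel to the feeder's.
- rod: Steel follower rod, 12 diameter, with an upright black paddle at its outer end: 40 wide (x), 14 thick (y), from 23 to 101 above the table. Origin on the rod's axis under the paddle, 35 above the table; axes as the feeder's. It slides along feeder y only; at rest fully in, origin at feeder y = 175; travel 95. The spring draws it in: 5 N at rest plus 1.1 N per 10 mm out.
- paddle_top (a point): Middle of the paddle's top edge, 66 above the rod's axis, 101 above the table.
- pointer (a point): Pointer on the rod: a thin steel finger, 3 thick, sticking out from the paddle's foot towards feeder +x over the rule, 35 above the table and level with the middle of the paddle's thickness. This point is 45 from the rod's axis. Axes parallel to the feeder's.
- mark (a point): Length mark: middle of the top edge of the thin upright fin (3 thick in y) of the small black marker clip on the rule, 34 above the table, just under the pointer's path; clip base 24 x 12. It sits 45 to 85 further out (feeder +y) than the pointer at rest, differently each time. The clip slides if knocked: keep fingers above 45. Axes as the feeder's.
- tile_big: Bystander, to be left alone: square fired tile lying flat, 70 x 70 x 9 (mm). Origin at the centre of its underside.
- tile_long: Bystander, to be left alone: oblong tile lying flat, 45 x 80 x 8 (mm). Origin at the centre of its underside.
- tile_small: Bystander, to be left alone: small square tile lying flat, 40 x 40 x 8 (mm). Origin at the centre of its underside.
- collar: Bystander, to be left alone: steel ring, 56 across, 24 high (mm). Origin at the centre of its underside.
- tube: Bystander, to be left alone: small clear capped jar standing upright, 30 across, 85 high (mm). Origin at the centre of its underside.
- stamp: Bystander, to be left alone: press stamp: 80 x 60 x 14 plate with an upright stem and ball, 91 high in all (mm). Origin at the centre of its underside.
- brush: Bystander, to be left alone: hand brush lying flat, about 200 long (mm). Origin at the centre of its underside.

How it is judged:
On the way, in this order (a step that is already met when the one before it is completed fails the run):
1. the cover is fully shut (value of joint cover below 0.005 m), for 0.2 s.
2. the rod is drawn out to the marker clip and held by the fingers (y of pointer in the frame of mark between -0.006 and 0.006 m and contact force between rod and the fingers above 3 N), for 0.3 s.
At the end, for the whole second after the job is handed in: The cover is shut (within 6 mm of its stop); the rod's pointer is level with the marker clip within 6 mm along the rule and still; the gripper's fingers hold the rod with more than 3 N of contact force (all of step 2 and value of joint cover below 0.006 m and linear speed of rod below 0.01 m/s); the arm keeps its last pose, push and grip.
It fails at once if the marker clip is shifted by more than 5 mm (distance of mark from where it was at the start of the episode above 0.005 m).
It fails at once if another thing on the table is moved by more than 30 mm (distance of any of tile_big, tile_long, tile_small, collar, tube, stamp, brush from where it was at the start of the episode above 0.03 m).
It also fails if it takes over 48 s, if anything falls off the work surface, if the arm or the gripper's body presses on something with over 40 N, if the wrist force passes 120 N, or if a joint passes its speed limit or range.

## Working session

There is one attempt and no reset: what is moved stays moved. The work goes in short steps, each a Python script; the robot and the scene stay as the last script left them, time stands still between calls to the robot, and variables do not carry over. Pictures are saved under pics/ and viewed, and the job is handed in when it is done.

```bash
ls; mkdir -p pics
python3 - <<'E'
from station import env, effector, solver, viewer, workorder, search_frame, tip_of
import cv2, numpy as np
s=env.sense(); print(s['t'],s['ee_pos'],s['tcp_rot'],s['gripper_width'],s['wrist_force'])
for c in ['side','top']:
    p,d=viewer.read_camera(c); cv2.imwrite(f'pics/{c}0.png',p[:,:,::-1]); np.save(f'{c}_d.npy',d)
    i=viewer.camera_info(c); print(c,i)
    for n in ['cover_grip','paddle_top','pointer','mark','sleeve','feeder','rod']:
        print(n,[(np.round(r['at'],4),round(r['score'],2)) for r in tip_of(c,n)[:2]])
print(env.sense()['t'])
E
```

```text
pics
0.0 [0.19062741 0.62081307 0.21363892] [[ 9.55956917e-01 -3.92866560e-04  2.93506759e-01]
 [-2.93506992e-01 -1.73016926e-03  9.55955361e-01]
 [ 1.32253479e-04 -9.99998426e-01 -1.76927636e-03]] 0.09234643359139943 [0.44365226 0.44186314 0.67141484]
side {'intrinsics': array([[613.23244472,   0.        , 321.32322132],
       [  0.        , 613.23244472, 242.48765159],
       [  0.        ,   0.        ,   1.        ]]), 'dist_coeffs': array([-0.06649099,  0.        ,  0.        ,  0.        ,  0.        ]), 'eye': array([ 0.19756293, -0.92276723,  0.84262454]), 'rotation': array([[ 0.94366185,  0.17791959, -0.27901064],
       [-0.33011868,  0.5644837 , -0.75655787],
       [ 0.02289049,  0.80604142,  0.59141631]])}
cover_grip [(array([ 0.5404, -0.0877,  0.0952]), 0.57)]
paddle_top [(array([0.4948, 0.1306, 0.0982]), 0.74)]
pointer [(array([0.5354, 0.1414, 0.0356]), 0.74)]
mark []
sleeve [(array([0.5051, 0.0892, 0.0331]), 0.73)]
feeder [(array([ 0.5261, -0.045 , -0.0013]), 0.8), (array([ 0.4262, -0.0966, -0.0014]), 0.54)]
rod [(array([0.494 , 0.1327, 0.0365]), 0.83)]
top {'intrinsics': array([[488.63965978,   0.        , 317.68259619],
       [  0.        , 488.63965978, 237.84915058],
       [  0.        ,   0.        ,   1.        ]]), 'dist_coeffs': array([-0.12909011,  0.        ,  0.        ,  0.        ,  0.        ]), 'eye': array([0.46320286, 0.03248031, 1.13295993]), 'rotation': array([[ 0.0036965 ,  0.99714233, -0.07545537],
       [-0.99988992,  0.0026013 , -0.01460768],
       [-0.01436966,  0.07550106,  0.99704218]])}
cover_grip [(array([ 0.5355, -0.0857,  0.0981]), 0.79)]
paddle_top [(array([0.4975, 0.1283, 0.0993]), 0.75)]
pointer [(array([0.5383, 0.1378, 0.0392]), 0.57)]
mark [(array([0.5251, 0.1942, 0.0329]), 0.37)]
sleeve [(array([0.5003, 0.0929, 0.037 ]), 0.63)]
feeder [(array([ 0.5306, -0.0439,  0.0016]), 0.7)]
rod [(array([0.4961, 0.1266, 0.0318]), 0.91)]
0.8
```

View pics/side0.png

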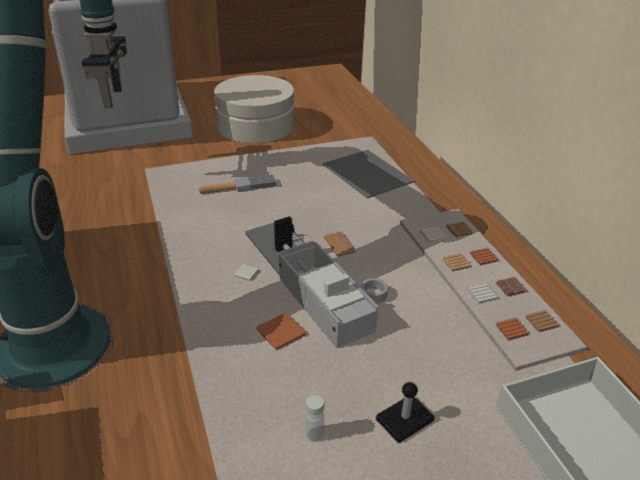

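View pics/top0.png

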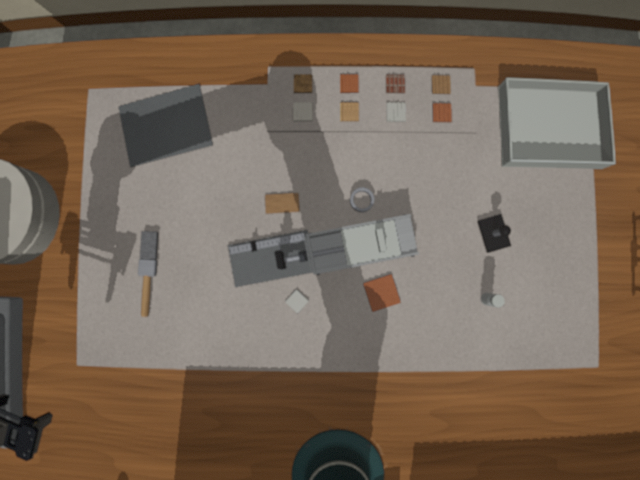

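The side view shows the black paddle at (284,233), with the cover rib at (335,283). The top view shows the feeder running along (232..415, 220..275), the paddle at (281,259), and the probable clip at (253,246). I'll zoom in.

```bash
cat > h.py <<'E'
import numpy as np, cv2
from station import env, effector, solver, viewer, workorder, search_frame, tip_of
def unproj(cam,uv,z):
    i=viewer.camera_info(cam); K=i['intrinsics']
    n=cv2.undistortPoints(np.array([[uv]],float),K,i['dist_coeffs'])[0,0]
    r=i['rotation']@np.array([n[0],-n[1],-1.0]); e=i['eye']
    return e+r*(z-e[2])/r[2]
def proj(cam,P):
    i=viewer.camera_info(cam); q=i['rotation'].T@(np.array(P)-i['eye'])
    return cv2.projectPoints(np.array([[q[0],-q[1],-q[2]]]),np.zeros(3),np.zeros(3),i['intrinsics'],i['dist_coeffs'])[0][0,0]
E
python3 - <<'E'
import cv2,numpy as np
a=cv2.imread('pics/top0.png')[215:295,220:320]; cv2.imwrite('pics/top0z.png',cv2.resize(a,(800,640),interpolation=cv2.INTER_CUBIC)*1)
a=cv2.imread('pics/side0.png')[200:280,235:335]; cv2.imwrite('pics/side0z.png',cv2.resize(a,(800,640),interpolation=cv2.INTER_CUBIC))
a=cv2.imread('pics/top0.png')[205:275,320:420]; cv2.imwrite('pics/top0c.png',cv2.resize(a,(800,560),interpolation=cv2.INTER_CUBIC))
E
```

```text
(no output)
```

View pics/top0z.png

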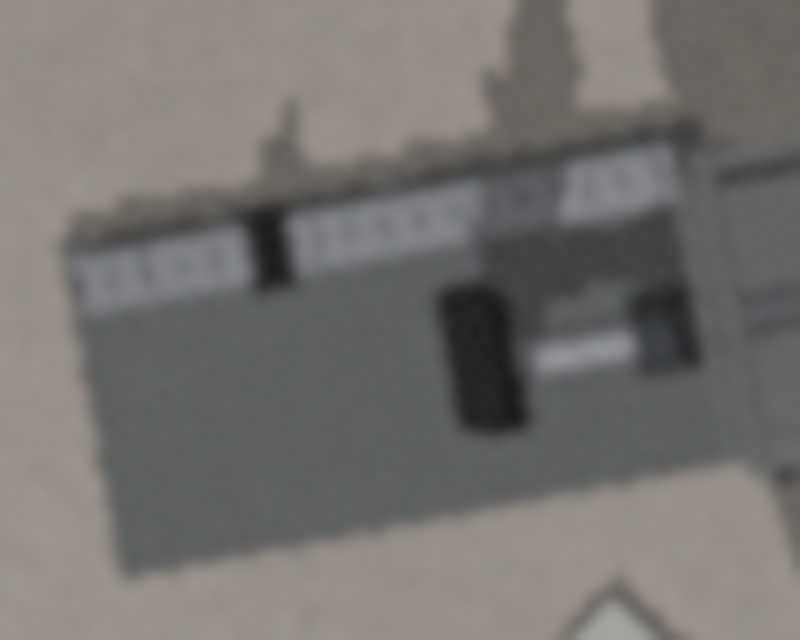

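View pics/side0z.png

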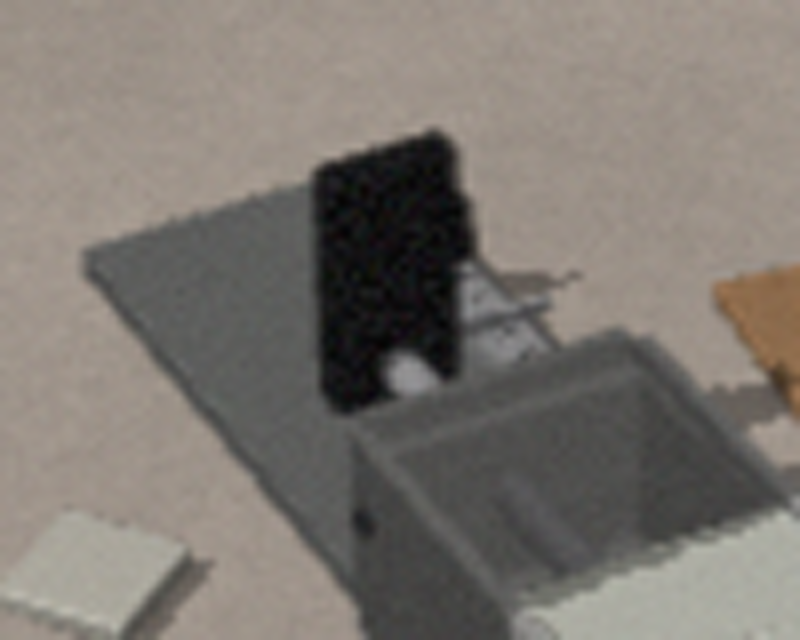

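View pics/top0c.png

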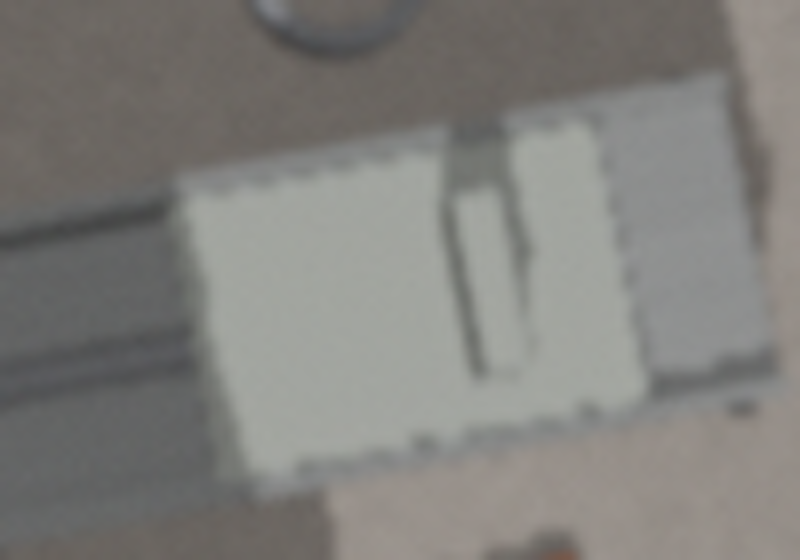

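Run:
```python
from h import *
px=lambda x,y,ox,oy:((x+.5)/8-.5+ox,(y+.5)/8-.5+oy)
src=[];dst=[]
pts=[((70,245),(220,215),.010,(60,295)),((125,577),(220,215),.010,(-40,295)),
 ((725,72),(320,205),.068,(45,-125)),((778,383),(320,205),.068,(-45,-125)),
 ((443,290),(220,215),.101,(20,182)),((463,430),(220,215),.101,(-20,182))]
for (p,o,z,f) in pts:
    w=unproj('top',px(*p,*o),z); src.append(f);dst.append(w[:2]); print(f,w.round(4))
A=np.array(src)/1000;B=np.array(dst)
a=A-A.mean(0);b=B-B.mean(0)
th=np.arctan2((a[:,0]*b[:,1]-a[:,1]*b[:,0]).sum(),(a*b).sum())
R=np.array([[np.cos(th),-np.sin(th)],[np.sin(th),np.cos(th)]]);t=B.mean(0)-R@A.mean(0)
print('yaw',np.degrees(th),'origin',t,'res mm',((A@R.T+t-B)*1000).round(1).tolist())
f=lambda w:(R.T@(np.array(w)[:2]-t)*1000).round(1)
for n,p,o,z in [('clipbase',(271,248),(220,215),.022),('paddle',(484,360),(220,215),.101),('rib',(496,282),(320,205),.097),
   ('cover+y edge mid',(222,335),(320,205),.066),('cover-y mid',(620,255),(320,205),.066)]:
    w=unproj('top',px(*p,*o),z); print(n,w.round(4),f(w))
for w in [[.5251,.1942],[.4948,.1306],[.4975,.1283],[.494,.1327],[.4961,.1266],[.5354,.1414],[.5383,.1378],[.5051,.0892],[.5003,.0929],[.5404,-.0877],[.5355,-.0857]]: print(w,f(w))
```

```text
(60, 295) [0.5306 0.2561 0.01  ]
(-40, 295) [0.4348 0.2387 0.01  ]
(45, -125) [ 0.5979 -0.1552  0.068 ]
(-45, -125) [ 0.5124 -0.1688  0.068 ]
(20, 182) [0.5135 0.1381 0.101 ]
(-20, 182) [0.4765 0.1324 0.101 ]
yaw 11.322931887546307 origin [ 0.53071664 -0.04215572] res mm [[1.0, 2.8], [-1.2, 0.6], [1.5, -0.7], [-1.2, -4.7], [1.1, 2.2], [-1.1, -0.1]]
clipbase [0.5292 0.1956 0.022 ] [ 45.2 233.5]
paddle [0.495 0.127 0.101] [ -1.8 172.9]
rib [ 0.5378 -0.0882  0.097 ] [ -2.1 -46.5]
cover+y edge mid [ 0.5253 -0.0167  0.066 ] [-0.3 26. ]
cover-y mid [ 0.5475 -0.126   0.066 ] [  0.  -85.5]
[0.5251, 0.1942] [ 40.9 232.9]
[0.4948, 0.1306] [ -1.3 176.4]
[0.4975, 0.1283] [  0.9 173.7]
[0.494, 0.1327] [ -1.7 178.7]
[0.4961, 0.1266] [ -0.8 172.3]
[0.5354, 0.1414] [ 40.6 179.1]
[0.5383, 0.1378] [ 42.8 175. ]
[0.5051, 0.0892] [  0.7 133.8]
[0.5003, 0.0929] [ -3.3 138.4]
[0.5404, -0.0877] [  0.6 -46.6]
[0.5355, -0.0857] [ -3.9 -43.6]
```

Measurements agree: feeder yaw is 11.3°, the clip is at feeder (45, 233) and the rib at y≈-46. That puts the cover about 84 mm open. Next: grasp the rib and shut it.

```bash
cat >> h.py <<'E'
th=np.radians(11.32); fy=np.array([-np.sin(th),np.cos(th),0]); fx=np.array([np.cos(th),np.sin(th),0])
O=np.array([0.5307,-0.0422,0]); R0=np.column_stack([fx,[0,0,-1],fy])
def W(x,y,z): return O+fx*x/1000+fy*y/1000+np.array([0,0,z/1000])
def F(w): d=np.array(w)-O; return np.round(np.array([d@fx,d@fy,d[2]])*1000,1)
def st(m=''):
    s=env.sense(); f=s['wrist_force']; print(m,'t',round(s['t'],2),'F',F(s['ee_pos']),'force(fx,fy,z)',np.round([f@fx,f@fy,f[2]],1),'w',round(s['gripper_width']*1000,1))
E
python3 - <<'E'
from h import *
env.reach(W(-1,-45.5,150),R0); st('above')
env.movel(W(-1,-45.5,74),rate=0.12); st('down')
effector.grasp(15); st('grasp')
p,d=viewer.read_camera('top'); cv2.imwrite('pics/top1.png',cv2.resize(p[180:300,220:430,::-1],(800,457)))
E
```

```text
above t 3.59 F [ -0.6 -44.7 150. ] force(fx,fy,z) [-0.5 -0.4 -0.9] w 92.0
down t 4.38 F [ -0.6 -45.8  74.4] force(fx,fy,z) [-0.4 -0.9  0.5] w 91.9
grasp t 5.53 F [ -1.  -45.6  74. ] force(fx,fy,z) [-0.7 -0.1 -0.1] w 13.7
```

View pics/top1.png

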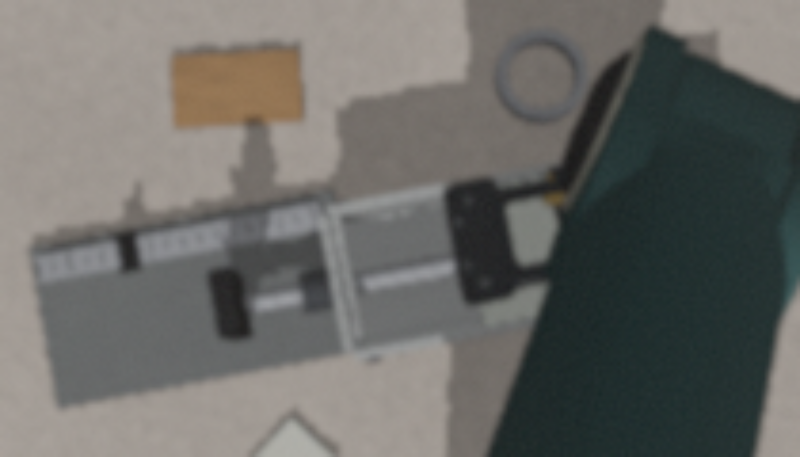

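The rib is held (width 13.7 mm against 14 expected), and the top view shows the gripper over it at (480,240). Sliding shut, in small steps near the stop.

Run:
```python
from h import *
y0=F(env.sense()['ee_pos'])[1]
env.movel(W(-1,y0+74,74),rate=0.08); st('74')
for k in range(77,101,3):
    env.movel(W(-1,y0+k,74),rate=0.04); st(k)
    f=env.sense()['wrist_force']@fy
    if f<-12: break
p,d=viewer.read_camera('top'); cv2.imwrite('pics/top2.png',cv2.resize(p[180:300,220:430,::-1],(800,457)))
```

```text
74 t 6.66 F [-0.8 28.9 74. ] force(fx,fy,z) [ 2.5  2.1 -3.1] w 13.7
77 t 6.91 F [-0.8 30.2 74. ] force(fx,fy,z) [ 3.9 -2.8 -4.8] w 14.0
80 t 7.16 F [-0.8 30.2 74.1] force(fx,fy,z) [ 3.8 -9.8 -7.7] w 13.8
83 t 7.41 F [-0.8 30.3 74.1] force(fx,fy,z) [  5.  -17.4  -9.3] w 13.8
```

View pics/top2.png

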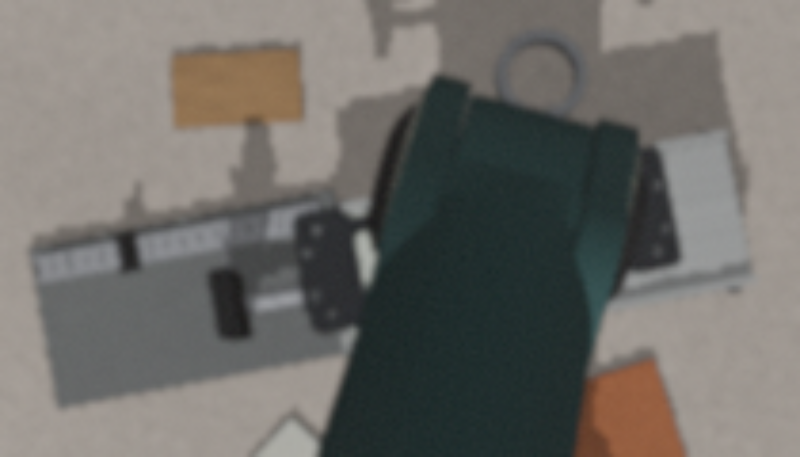

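The cover met a firm stop after 76 mm of travel. I'll let go and check that it really is shut and not jammed.

Run:
```python
from h import *
env.pause(0.2)
effector.release(); st('rel')
env.movel(W(-1,30,150),rate=0.25)
env.reach(W(-140,187,150),R0); st()
p,d=viewer.read_camera('top'); cv2.imwrite('pics/top3.png',p[:,:,::-1]); cv2.imwrite('pics/top3z.png',cv2.resize(p[205:280,300:420,::-1],(800,500),interpolation=cv2.INTER_CUBIC))
for n in ['cover_grip','mark','pointer','paddle_top','cover']:
  r=[(F(q['at']),round(q['score'],2)) for q in tip_of('top',n)[:2]] if n!='cover' else [(F(q['at']),round(q['score'],2)) for q in search_frame('top',n)[:2]]
  print(n,r)
st()
```

```text
rel t 8.87 F [-1.  37.4 74. ] force(fx,fy,z) [-0.5 -0.1 -0.2] w 92.1
 t 10.18 F [-139.2  186.6  149.9] force(fx,fy,z) [ 0.2 -0.8  0.6] w 92.3
cover_grip [(array([-0.2, 30.5, 97.8]), 0.88)]
mark [(array([ 39.5, 231.4,  33.2]), 0.6)]
pointer [(array([ 43.1, 175.8,  36.7]), 0.82), (array([ -33.2, -323.5,   -1.2]), 0.69)]
paddle_top [(array([  0.3, 175.2,  99.4]), 0.78)]
cover [(array([-2.8, 48.3, 65.5]), 0.59)]
 t 10.47 F [-139.5  186.3  149.9] force(fx,fy,z) [-0.4  0.3 -1.1] w 91.9
```

View pics/top3z.png

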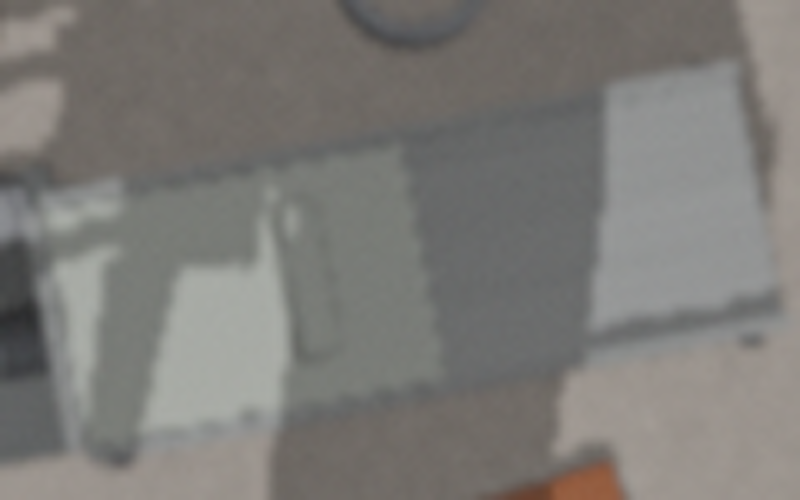

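View pics/top3.png

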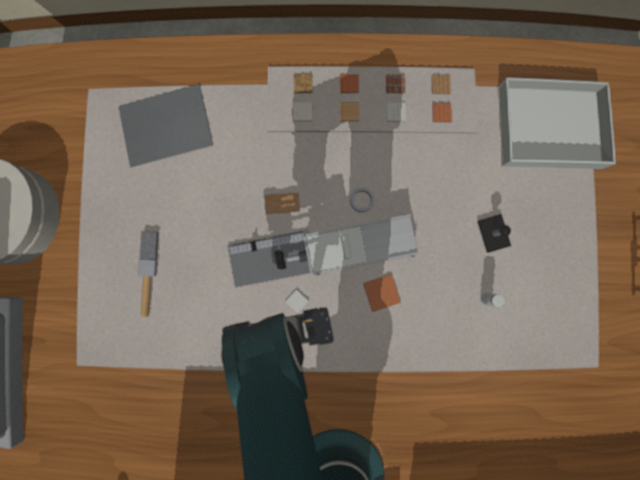

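The cover's -y edge is now at feeder y≈-9.5 (expected -10) and its front edge is flush with the housing end at (55,320), so it is shut. The clip is unmoved at (253,246). Next: the paddle.

Run:
```python
from h import *
env.movel(W(0,184,150),rate=0.2)
env.movel(W(0,184,64),rate=0.12); st('down')
effector.grasp(45); st('grasp')
y0=F(env.sense()['ee_pos'])[1]
env.movel(W(0,y0,64),rate=0.05); st('settle')
env.movel(W(0,y0+50,64),rate=0.06); env.pause(0.3); st('50')
for c in ['top','side']:
    p,d=viewer.read_camera(c); cv2.imwrite(f'pics/{c}4.png',p[:,:,::-1])
    for n in ['mark','pointer','paddle_top','cover_grip']:
        print(c,n,[(F(q['at']),round(q['score'],2)) for q in tip_of(c,n)[:2]])
a=cv2.imread('pics/top4.png')[200:290,210:330]; cv2.imwrite('pics/top4z.png',cv2.resize(a,(800,600),interpolation=cv2.INTER_CUBIC))
a=cv2.imread('pics/side4.png')[170:290,220:380]; cv2.imwrite('pics/side4z.png',cv2.resize(a,(800,600),interpolation=cv2.INTER_CUBIC))
```

```text
down t 12.19 F [  0.5 184.   64.6] force(fx,fy,z) [ 0.1  0.4 -1.2] w 92.0
grasp t 13.35 F [  0.  181.8  64. ] force(fx,fy,z) [-0.5 -5.5 -0.3] w 13.8
settle t 13.6 F [  0.  179.8  63.9] force(fx,fy,z) [-0.5 -5.  -0.9] w 13.7
50 t 14.88 F [2.000e-01 2.279e+02 6.400e+01] force(fx,fy,z) [  0.3 -10.3  -0.2] w 13.3
top mark []
top pointer []
top paddle_top []
top cover_grip [(array([ 0.7, 31.8, 98.4]), 0.79)]
side mark [(array([ 45. , 238.4,  28.6]), 0.62)]
side pointer [(array([ 45.8, 227.5,  39.6]), 0.68), (array([-111.5,  -34.4,    2.6]), 0.49)]
side paddle_top [(array([ -2.3, 228.8, 100.3]), 0.77)]
side cover_grip [(array([ 0.2, 30.4, 94.8]), 0.84)]
```

View pics/top4z.png

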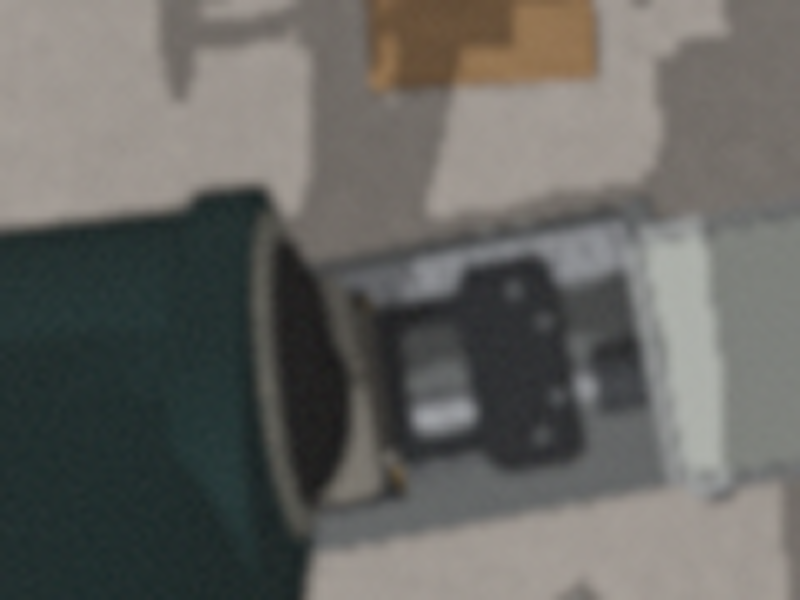

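View pics/side4z.png

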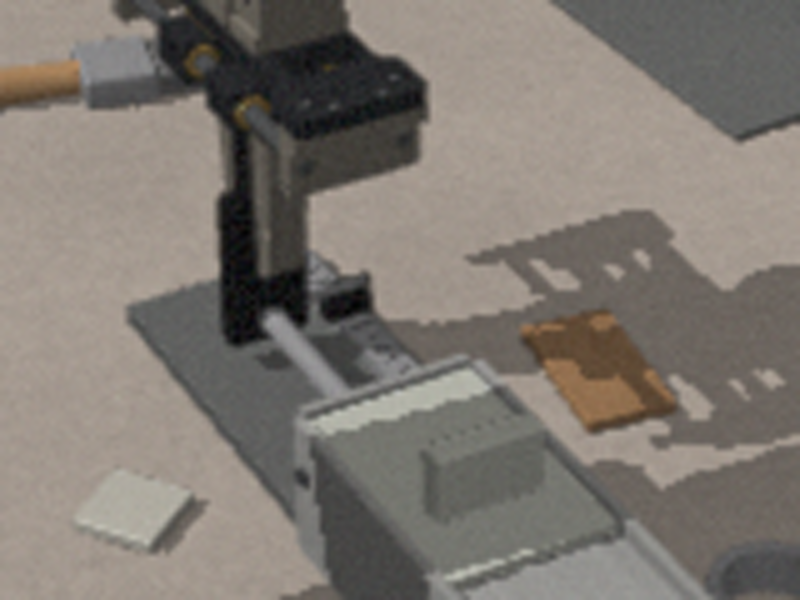

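Run:
```python
from h import *
x0,y0,s=265,210,20
a=cv2.imread('pics/side4.png')[y0:y0+30,x0:x0+40]; a=cv2.resize(a,(800,600),interpolation=cv2.INTER_CUBIC)
a=np.clip(a.astype(float)*1.5,0,255).astype(np.uint8)
def dr(A,B,c):
    q=[proj('side',P) for P in (A,B)]; q=[tuple(int(round(v)) for v in ((k[0]-x0+.5)*s,(k[1]-y0+.5)*s)) for k in q]; cv2.line(a,*q,c,1)
yr=227.9
dr(W(20,yr,35),W(45,yr,35),(0,0,255))
for ym,c in ((232,(0,255,0)),(236,(255,255,0))):
    dr(W(33,ym,34),W(57,ym,34),c)
cv2.imwrite('pics/side4zz.png',a)
```

```text
(no output)
```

View pics/side4zz.png

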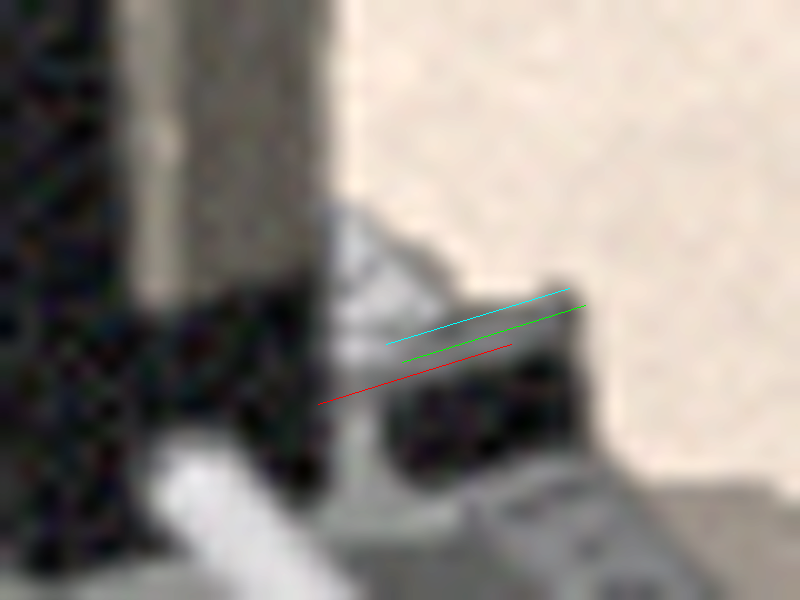

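The side zoom shows the pointer as a grey bar around (450,345). The fin's top edge sits about 50 zoom pixels higher at (515,295). That leaves about 5 mm to go, in line with the top-view estimate.

```bash
cat > look.py <<'E'
import sys
from h import *
tag=sys.argv[1]; target=float(sys.argv[2])
y=F(env.sense()['ee_pos'])[1]
cmd=target+2.0
env.movel(W(0,cmd,64),rate=0.03); env.pause(0.4); st('cmd %.1f'%cmd)
p,d=viewer.read_camera('side'); cv2.imwrite(f'pics/side{tag}.png',p[:,:,::-1])
for n in ['mark','pointer','paddle_top']:
    print(n,[(F(q['at']),round(q['score'],2)) for q in tip_of('side',n)[:1]])
x0,y0,s=265,210,20
a=cv2.resize(p[y0:y0+30,x0:x0+40,::-1],(800,600),interpolation=cv2.INTER_CUBIC)
a=np.clip(a.astype(float)*1.5,0,255).astype(np.uint8)
cv2.imwrite(f'pics/side{tag}zz.png',a)
E
python3 look.py 5 232.5
```

```text
cmd 234.5 t 16.03 F [2.000e-01 2.305e+02 6.400e+01] force(fx,fy,z) [  0.3 -10.    1.6] w 13.6
mark [(array([ 40.3, 236.8,  31.3]), 0.52)]
pointer [(array([-178. , -270.3,    0.3]), 0.69)]
paddle_top [(array([ -0.4, 233.7,  97.3]), 0.8)]
```

View pics/side5zz.png

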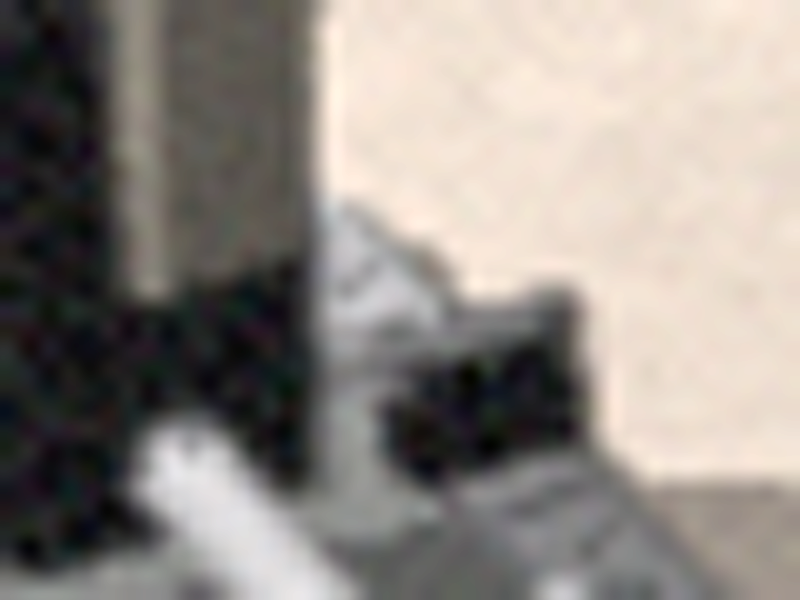

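Run:
```python
from h import *
st()
for t in ('4','5'):
    g=cv2.cvtColor(cv2.imread(f'pics/side{t}.png'),cv2.COLOR_BGR2GRAY)
    print(t); print('     ',list(range(284,295)))
    for r in range(220,234): print(r,g[r,284:295])
for y in (224,228,232,236,240): print(y,proj('side',W(40,y,35)).round(2),proj('side',W(50,y,35)).round(2))
```

```text
t 16.23 F [2.000e-01 2.305e+02 6.390e+01] force(fx,fy,z) [  1.4 -10.2   0.7] w 13.5
4
      [284, 285, 286, 287, 288, 289, 290, 291, 292, 293, 294]
220 [154 157 157 152 149 157 155 154 153 150 154]
221 [130 153 156 156 151 152 152 154 150 150 151]
222 [105 103 121 155 159 153 156 153 150 153 153]
223 [124 101  90 118 154 156 156 152 146 150 155]
224 [136 125 100 103 147 153 152 143 103 108 148]
225 [129 114 121  86  81  84  88  78  76  66 126]
226 [ 94  97  80  62  77  82  81  75  69  67 124]
227 [106  87  81  79  79  79  72  52  44  66 122]
228 [ 82  77  74  63  46  41  33  11  16  45 105]
229 [60 50 28 29 18 17 23 20 26 35 86]
230 [42 32 17 22 22 26 12  7 17 26 84]
231 [35 26 24 19 22 23  7  8 20 29 77]
232 [44 25 10 14 18  4 25 36 48 53 70]
233 [71 29 27 32 33 51 65 87 91 84 79]
5
      [284, 285, 286, 287, 288, 289, 290, 291, 292, 293, 294]
220 [152 158 157 155 153 157 152 155 152 155 153]
221 [129 153 156 154 154 153 154 154 150 153 151]
222 [108 106 117 152 156 157 155 154 152 149 150]
223 [122 101  88 118 153 153 154 153 152 152 153]
224 [135 126 103 103 150 151 147 121 103 109 148]
225 [123 114 119  79  91  97  90  80  62  68 125]
226 [ 80  83  98  83  83  78  75  68  46  62 125]
227 [ 82  80  74  77  63  52  37  20  31  60 124]
228 [ 70  50  39  31  10  35  12  15  20  51 103]
229 [75 53 21 22  7 14 15 22 13 28 87]
230 [38 30 26 18 10 24 18 18 22 35 84]
231 [39 17 12 23 18 16 16 16 17 21 82]
232 [42 19 19 16 16  4 25 38 47 55 72]
233 [69 33  9 32 36 46 67 88 87 84 75]
224 [288.92 228.14] [292.75 226.95]
228 [288.1  227.27] [291.93 226.08]
232 [287.28 226.4 ] [291.1  225.21]
236 [286.47 225.53] [290.28 224.35]
240 [285.66 224.67] [289.47 223.49]
```

```bash
python3 look.py 6 235.5
python3 - <<'E'
from h import *
st()
g=cv2.cvtColor(cv2.imread('pics/side6.png'),cv2.COLOR_BGR2GRAY)
for r in range(220,234): print(r,g[r,280:295])
E
```

```text
cmd 237.5 t 16.88 F [2.000e-01 2.334e+02 6.400e+01] force(fx,fy,z) [  0.5 -10.7  -0.1] w 13.6
mark [(array([ 40.8, 237.2,  33.6]), 0.45)]
pointer [(array([ 42.1, 236.6,  35.6]), 0.81)]
paddle_top [(array([  1.2, 232.8,  99.2]), 0.96)]
 t 17.08 F [2.000e-01 2.333e+02 6.400e+01] force(fx,fy,z) [ -0.2 -10.8   0.3] w 13.9
220 [ 92 127 121 128 151 156 155 154 152 152 152 150 154 149 153]
221 [ 79 114 126 111 133 155 152 155 154 154 157 155 153 152 149]
222 [ 80 131 136 122 106 104 118 153 157 158 155 149 154 151 150]
223 [ 91 131 123 100 120 104  87 117 153 156 151 141 150 150 155]
224 [ 79 126 104 128 133 128  98  95 124 119  97  90  92 106 148]
225 [ 79 131 136 130 128 113 107  89  83  81  70  65  37  67 127]
226 [ 79 126 113  99  90  85  75  75  68  49  46  32  19  63 125]
227 [ 55  88  85  80  79  71  50  40  33  18  19   9  14  64 124]
228 [ 45  82  94 109 110  72  28  18  14  17   7  16  16  48 100]
229 [ 61 104 111 118  80  53  23  24  21  18  24  21  11  31  85]
230 [ 56 101 106  85  41  32  13  17  21  12  19  21  11  23  83]
231 [58 97 99 97 34 20 21 26 19 10 19  6 17 26 82]
232 [55 99 96 91 39 19 17 10 24 13 25 38 46 53 72]
233 [63 97 99 94 71 35 17 20 32 50 72 88 87 87 73]
```

View pics/side6zz.png

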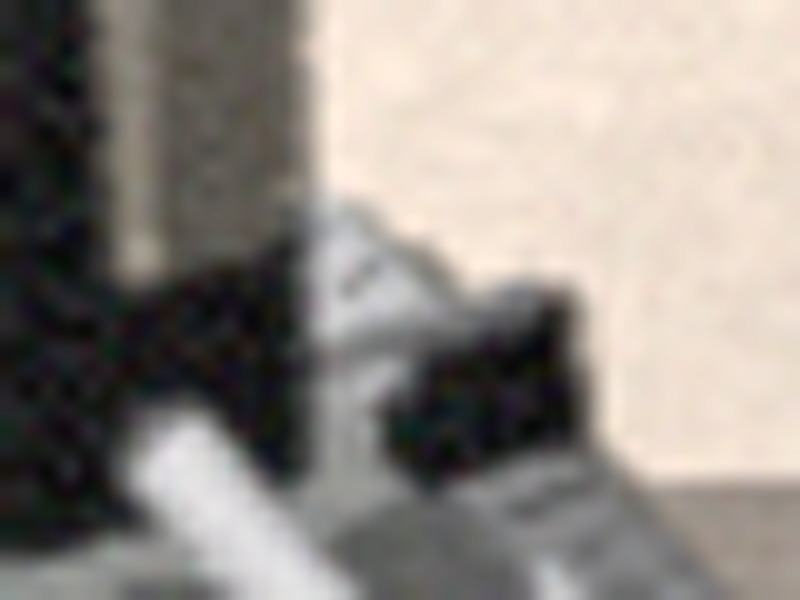

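The pointer now overlaps the fin's top edge, and its upper side pokes about 0.7 px above that edge. About 1–2 mm remains, so I'll make one small final step and check.

```bash
python3 look.py 7 237.2
python3 - <<'E'
from h import *
env.pause(0.4); st()
p,d=viewer.read_camera('top'); cv2.imwrite('pics/top7.png',p[:,:,::-1])
print([(F(q['at']),round(q['score'],2)) for q in tip_of('top','cover_grip')[:1]])
g=cv2.cvtColor(cv2.imread('pics/side7.png'),cv2.COLOR_BGR2GRAY)
for r in range(221,230): print(r,g[r,280:295])
cv2.imwrite('pics/side7c.png',cv2.resize(cv2.imread('pics/side7.png')[170:290,220:380],(800,600),interpolation=cv2.INTER_CUBIC))
E
```

```text
cmd 239.2 t 17.73 F [2.00e-01 2.35e+02 6.40e+01] force(fx,fy,z) [  0.7 -10.8   1. ] w 13.8
mark [(array([-99.3, 158.7,  -2.8]), 0.74)]
pointer [(array([ 46.1, 236.6,  34.6]), 0.91)]
paddle_top [(array([  0.5, 236.9,  96.5]), 0.9)]
 t 18.33 F [2.00e-01 2.35e+02 6.40e+01] force(fx,fy,z) [  1.3 -11.6   1.3] w 13.7
[(array([ 0.2, 31.8, 97.6]), 0.65)]
221 [101 113 127 111 135 155 161 155 151 153 155 157 154 153 151]
222 [ 91 129 134 123 103 105 118 154 158 156 157 154 154 147 150]
223 [107 135 122 105 126 100  92 119 149 147 128 141 149 148 155]
224 [ 87 127 104 128 133 125  97  91 106  95  90  97  94 107 145]
225 [107 133 126 123 110 101  86  82  74  71  45  47  30  68 129]
226 [ 89 109  93  84  83  79  73  54  45  36  18  24  15  62 121]
227 [ 70  80  80  87  96  95  41  21  22  16  11  11  28  62 124]
228 [ 61  93 110 132 126  76  32  10  21  24  30  19  18  50 104]
229 [ 67 106 113 121  86  56  20  25   9  23   9  26  20  20  86]
```

View pics/side7zz.png

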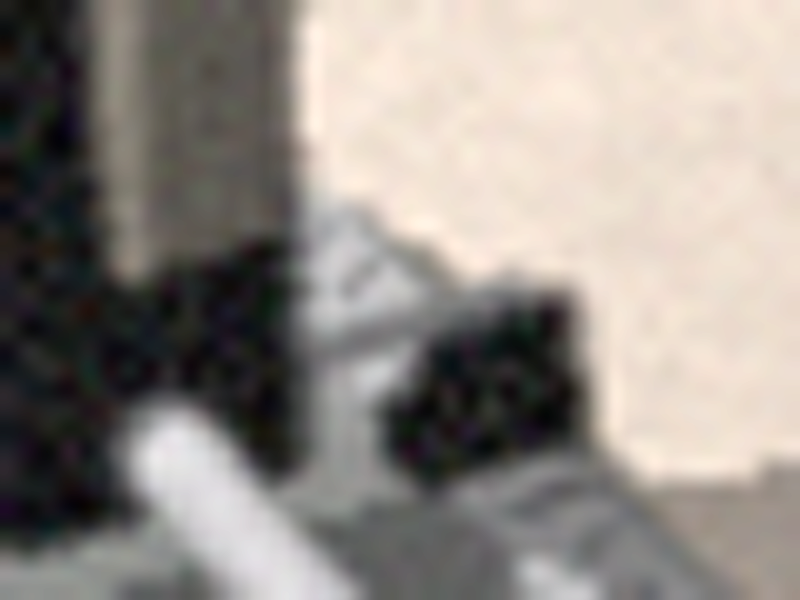

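View pics/side7c.png

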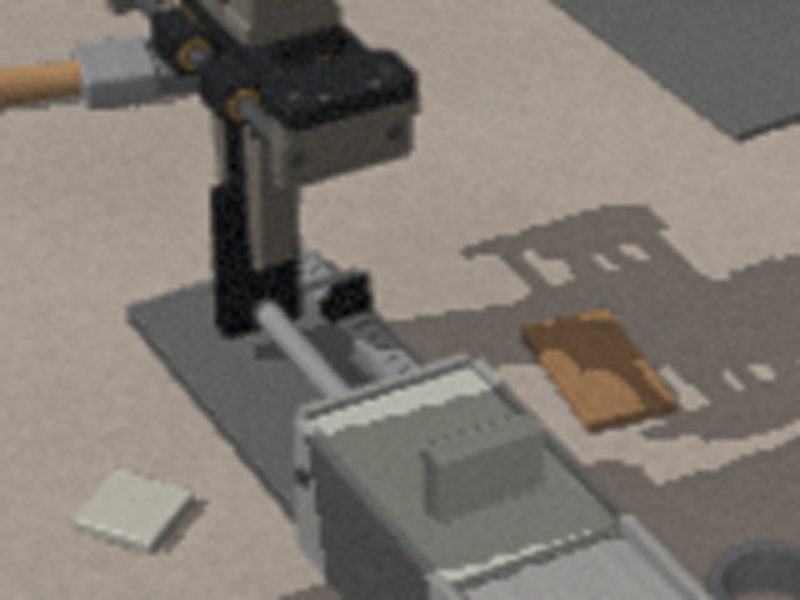

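The pointer bar now sits on the fin's top edge at zoom (510,285): its measured centre row is about 224.4 and the fin's edge about 224.4. The cover is still shut and the pull is steady at about 11 N. Handing in.

Run:
```python
from h import *
st(); workorder.finish_job(); st()
```

```text
t 18.43 F [2.00e-01 2.35e+02 6.40e+01] force(fx,fy,z) [ -0.4 -11.7   0.6] w 13.7
the job is handed in; nothing more can be done
the job is handed in; nothing more can be done
```

I slid the cover shut by its rib. I then took the paddle with a 45 N grip and drew the rod out about 60 mm, and handed the job in at 18.4 s with the gripper still holding it.

**Cover:** it met a firm stop after 76 mm of travel. Its rear edge ended at feeder y ≈ -9.5 mm, where shut should be about -10 mm. A later look, with the rod drawn out, showed the rib still in place.

**Pointer:** in the last side view it lay on the marker clip's fin within roughly 1–2 mm. The pull was steady at about 11–12 N, and the grip opening was 13.7 mm on the 14 mm paddle.

**Checks that disagreed or fell short:**
- **Mark position:** the estimates spread by several millimetres. The top camera gave feeder y 231–235 mm, and the side camera gave 236–238 mm. I settled at 235 mm, trusting how the pointer and fin lined up in the side picture.
- **Failed detection:** in the last picture the network reported the mark in an impossible place, so I ignored it.
- **Not measured:** the arm hid the clip from the top camera at the end. That the clip and the other things stayed put rests on how they look in the pictures.

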